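# Tamp two column packings home

## Robot

A 6-joint arm with a two-finger parallel gripper is mounted at the origin on a cart in front of the work surface, level with it; the furniture and walls round the work are solid. World frame = base frame: x ahead of the robot, y to its left, z up, the work surface at z = 0. Lengths are in m, angles in rad, forces in N, time in s.
With the tool pointing down it reaches from about 0.325 to 0.925 m from the base axis. Payload 3.1 kg.
Tool frame: the origin (TCP) lies at the very end of the fingers, on their centre line; the grasp point (between the pads) lies 19 mm behind it; z points along the fingers, y is the line along which they close (so a half turn about z gives the same grasp; the last joint's range is limited). The gripper opens to 85 mm and grips with 20 to 120 N. Pads are 22 mm wide; open, the fingers measure 114 mm over their backs; the gripper's body (76 mm by 85 mm) begins 54 mm behind the grasp point. The pads swing forward as they close: fully open they stand 13 mm farther back than shut.
Start: joints at [1.179, 0.217, 1.613, -0, 1.311, -0.112], TCP at [0.173, 0.601, 0.231] pointing down, gripper open.
Joint ranges: [-2.75, 2.75], [-0.78, 2.1], [0.31, 2.55], [-1.13, 4.27], [0.13, 2.63], [-2.58, 2.58]. Speed limits (rad/s): [2.79, 2.79, 3.14, 3.14, 3.14, 3.14].

## Interface

Orientations are given as a unit quaternion [x, y, z, w].
In Python, from cell import * gives the robot as it stands. The module is installed in compiled form; this text tells all that it offers.
- The arm moves only by the tool arm_command, never from a script. Its argument "plan" is a list of rows, each a list of 6 numbers: the shift along the tool's x, y, z each as a share of 0.5 m, from -1 to 1, then the turn, a rotation vector about the tool's x, y, z each as a share of 45 degrees, from -1 to 1. In form: [[tx, ty, tz, rx, ry, rz], ...]. A call has 1 to 12 rows; each row shifts and turns the commanded pose from where the row before left it, along the tool's axes as they then stand; what a row does not reach is not made up. A row lasts 1/10 s, in which the tool goes at most 50 mm and 8.59 degrees, less where a joint would pass 70% of its speed; a pose out of reach is approached as far as the arm can. A call with a number of a shift or a turn outside -1 to 1 is refused whole. A call with a gripper value outside its range is refused whole. "grip" is the closure, from 0 (fully open) to 1 (shut), set as the call begins (left out, the last holds). The fingers move at their own pace and stop on an object; the grip force is fixed at half the most. Time passes only in rows, so rows that do not move let the fingers close. It gives the time, the measured TCP pose, the force, the opening and the grip force at its end, in the units of the state.
- read_state(): the state, without advancing time (a new reading comes with each control period).
- capture(name): name is "scene" or "top" or "wrist"; returns the picture (420x560x3 uint8, red, green, blue); there is no depth.
- camera_info(name): a dict with "K" (3x3 intrinsics, pixels), "k1" (the pictures are not rectified: a ray, as slopes to the right and down, at radius r is drawn at 1 + k1 r^2 times it, then the intrinsics apply), "xyz" and "orientation" of the camera in the world; the wrist camera has in their place "mount" (4x4, takes a point from camera to tool coordinates, whose origin is the TCP and whose axes are the flange's). Camera axes: x right, y down, z forward; pixel columns grow to the right and rows downward; lengths in m; the calibration is good to about 2 mm. A picture is of the moment at which its call begins: read the wrist's pose just before it. camera_info takes no time and is no camera call.
- hand_in(): hands the job in; it is judged then, once.
The state is a dict: "time_s": time; "q": joint angles; "dq": joint speeds; "joint_efforts": joint torques, N m; "eef_pos": TCP position; "orientation": TCP orientation; "ft_force": force on the tool from outside, world axes, zero at the start; "torque": the same for the moment, N m; "gripper_width": finger opening in m; "grip_force": force on a finger pad.
Only numpy, scipy, OpenCV 4.12 (cv2) and the standard library are available. Lean on these libraries where they do the work, as an engineer would, in place of code of your own. Each camera call takes 0.05 s, during which the arm holds its last target. There are 200 camera calls.

## Task

Slide the shutter of the column rack fully back by its orange tab to uncover the two columns. Then take the red-handled tamper from its stand and press the cartridge in each column down with it until both have bottomed out, finishing each with a firm push against the bottom, and put the tamper back upright in its stand, leaving the shutter open and the bottles and the flask round about standing where they are.

Things in the scene. Friction and masses are not known exactly. Their poses are not given: they have to be found in the camera images.
- column_rack: Grey rack fixed to the bench, 143 mm high, left or right of the middle, turned up to 0.45 rad. Origin on its underside midway between the columns; +x points away from the robot (the shutter opens that way). It spans x -45..115, y -110..110 mm. Clear upright columns at x = 0, y = +45 (a) and -45 mm (b): bore 32 mm diameter, wall 3 mm, mouth 130 mm and cartridge seat 12 mm above the bench.
- mouth_a (a point): Centre of the mouth of column a (the one with the blue cartridge), 130 mm above the bench, on the column's axis.
- mouth_b (a point): Centre of the mouth of column b (the one with the green cartridge), 130 mm above the bench, on the column's axis.
- shutter (a joint): Flat aluminium shutter, 70 x 190 mm and 5 mm thick, its upper face 138 mm above the bench; slides horizontally along the rack's +x between the side rails. Value in m: 0 = closed over both mouths, 0.075 = fully open (hard stop). Slides with about 2.5 N of friction and stays where it is left.
- shutter_tab (a point): Middle of the top edge of the shutter's upright orange tab, which moves with the shutter. The tab is 110 mm long along the rack's y, 8 mm thick along the rack's x and 29 mm high; its top is 167 mm above the bench. It can be pushed on its face that looks to the rack's -x.
- cartridge_a (a joint): Blue packing cartridge, solid cylinder 31 mm diameter, 60 mm long, white disc on its flat top, tight in column a. Value (m) = how far it is pressed down: 0 = top 18 mm below the mouth, 0.040 = bottomed out, top 58 mm below the mouth (hard stop). Slides against about 4.5 N of friction and stays where left.
- cartridge_b (a joint): Green packing cartridge, solid cylinder 31 mm diameter, 60 mm long, white disc on its flat top, tight in column b. Value (m) = how far it is pressed down: 0 = top 18 mm below the mouth, 0.040 = bottomed out, top 58 mm below the mouth (hard stop). Slides against about 6.5 N of friction and stays where left.
- tamper: Tamper, 170 mm long, 0.12 kg, starting upright in its stand. Origin at the centre of the underside of its foot, z along the rod towards the handle. White round foot 26 mm diameter, 40 mm high; steel stem 12 mm diameter; red square handle 24 x 24 mm from 125 to 170 mm above the origin, with its flat faces along the tamper's x and y (any yaw at the start).
- stand_seat (a point): Centre of the inner floor of the tamper stand, 8 mm above the bench. The stand is fixed: a grey round cup, bore 34 mm diameter, outside 42 mm, rim 58 mm above the bench, on a dark disc 76 mm in diameter. The tamper's foot rests on this floor.
- wash_bottle: White wash bottle with a blue cap and bent spout, about 68 x 97 mm and 219 mm high, standing on the bench between rack and stand. Origin at the centre of its underside. To be left alone.
- clear_bottle: Clear round reagent bottle with a blue cap, 70 mm diameter, 140 mm high, standing beyond the tamper stand. Origin at the centre of its underside. To be left alone.
- amber_bottle: Amber round reagent bottle with a white cap, 60 mm diameter, 118 mm high, beside the tamper stand. Origin at the centre of its underside. To be left alone.
- conical_flask: Conical glass flask with a pink filling, 64 mm diameter, 103 mm high, on the robot's side of the tamper stand. Origin at the centre of its underside. To be left alone.
Things that resemble listed ones, but are neither listed nor needed, are in the scene too. Of the things that look like the tamper, the smallest one is meant.

How it is judged:
On the way, in this order (a step that is already met when the one before it is completed fails the run):
1. the shutter is slid back, 68 mm or more open (value of joint shutter above 0.068 m), for 0.1 s.
2. one cartridge is within 2.5 mm of the bottom and the tamper presses on it with more than 9 N (((value of joint cartridge_a above 0.0375 m and contact force between tamper and cartridge_a above 9 N) or (value of joint cartridge_b above 0.0375 m and contact force between tamper and cartridge_b above 9 N))), for 0.01 s.
3. both cartridges are within 2.5 mm of the bottom and the tamper presses on one of them with more than 9 N (value of joint each of cartridge_a, cartridge_b above 0.0375 m and (contact force between tamper and cartridge_a above 9 N or contact force between tamper and cartridge_b above 9 N)), for 0.01 s.
At the end, for the whole second after the job is handed in: Both cartridges are within 2.5 mm of the bottom of their columns, the shutter is open by 68 mm or more, and the tamper stands released and at rest in its stand: foot within 12 mm of the middle and 8 mm of the floor, tilted less than 0.3 rad (value of joint each of cartridge_a, cartridge_b above 0.0375 m and value of joint shutter above 0.068 m and horizontal distance between tamper and stand_seat below 0.012 m and z of tamper in the frame of stand_seat below 0.008 m and angle between tamper's own z axis and vertical below 0.3 rad and linear speed of tamper below 0.02 m/s); the robot touches nothing.
It fails at once if the wash bottle is shifted by more than 30 mm or tipped by more than 0.4 rad (distance of wash_bottle from where it was at the start of the episode above 0.03 m or angle between wash_bottle's own z axis and vertical above 0.4 rad).
It fails at once if the clear bottle is shifted by more than 30 mm or tipped by more than 0.4 rad (distance of clear_bottle from where it was at the start of the episode above 0.03 m or angle between clear_bottle's own z axis and vertical above 0.4 rad).
It fails at once if the amber bottle is shifted by more than 30 mm or tipped by more than 0.4 rad (distance of amber_bottle from where it was at the start of the episode above 0.03 m or angle between amber_bottle's own z axis and vertical above 0.4 rad).
It fails at once if the conical flask is shifted by more than 30 mm or tipped by more than 0.4 rad (distance of conical_flask from where it was at the start of the episode above 0.03 m or angle between conical_flask's own z axis and vertical above 0.4 rad).
It also fails if it takes over 72 s, if anything falls off the work surface, if the arm or the gripper's body presses on something with over 40 N, if the wrist force passes 120 N, or if a joint passes its speed limit or range.

## Working session

There is one attempt and no reset: what is moved stays moved. The work goes in short steps, Python scripts to look and compute and a tool call to move; the robot and the scene stay as the last step left them, time stands still between calls to the robot, and variables do not carry over. Pictures are saved under pics/ and viewed, at most 10 in all, crops included, and the job is handed in when it is done.

Besides the shell and the picture viewer there is one more tool, called after "Request:" by a JSON object that holds its "api" and its "payload", one argument or row to a line. arm_command: Moves the arm, as the interface text tells. Shift numbers are shares of 0.5 m and turn numbers shares of 45 degrees, none past 1 either way. Its arguments: {"type":"object","properties":{"plan":{"type":"array","items":{"type":"array","items":{"type":"number","minimum":-1,"maximum":1}}},"grip":{"type":"number"}},"required":["plan"]}

```bash
mkdir -p pics; cat > h.py <<'E'
from cell import *
import numpy as np, cv2
from scipy.spatial.transform import Rotation as R
def pose(n):
    i=camera_info(n); 
    if n!='wrist': return i,R.from_quat(i['orientation']).as_matrix(),np.array(i['xyz'])
    s=read_state(); M=np.array(i['mount']); T=np.eye(4); T[:3,:3]=R.from_quat(s['orientation']).as_matrix(); T[:3,3]=s['eef_pos']; T=T@M
    return i,T[:3,:3],T[:3,3]
def ray(P,px):
    i,Rm,c=P; K=np.array(i['K'],float); D=np.array([i['k1'],0,0,0,0],float)
    # drawn = s*(1+k1 r^2)
    q=cv2.undistortPoints(np.array([[px]],float),K,D)[0,0]
    d=Rm@np.array([q[0],q[1],1]); return c,d/np.linalg.norm(d)
def onz(P,px,z):
    c,d=ray(P,px); return c+d*(z-c[2])/d[2]
def tri(rs):
    A=np.zeros((3,3));b=np.zeros(3)
    for c,d in rs:
        m=np.eye(3)-np.outer(d,d);A+=m;b+=m@c
    x=np.linalg.solve(A,b); return x,[np.linalg.norm((np.eye(3)-np.outer(d,d))@(x-c)) for c,d in rs]
def proj(P,X):
    i,Rm,c=P; p=Rm.T@(np.array(X)-c); u=p[:2]/p[2]; u=u*(1+i['k1']*(u@u)); K=np.array(i['K']); return (K@[u[0],u[1],1])[:2]
def snap(n,f):
    P=pose(n); im=capture(n); cv2.imwrite(f'pics/{f}.png',im[:,:,::-1]); return P,im
def blobs(im,lo,hi,amin=30):
    h=cv2.cvtColor(im,cv2.COLOR_RGB2HSV); 
    m=cv2.inRange(h,np.array(lo),np.array(hi)); n,l,st,c=cv2.connectedComponentsWithStats(m)
    return [(st[k].tolist(),c[k].round(1).tolist()) for k in range(1,n) if st[k][4]>=amin],l
E
python3 - <<'E'
from h import *
for n in('scene','top'):
    P,im=snap(n,n+'0'); print(n,P[2].round(3),P[1][:,2].round(3),P[0]['K'],P[0]['k1'])
    for nm,lo,hi in(('orange',(8,150,120),(20,255,255)),('red',(0,150,80),(6,255,255)),('red2',(172,150,80),(180,255,255))):
        print(nm,blobs(im,lo,hi)[0])
print(camera_info('wrist'),read_state())
a=cv2.imread('pics/scene0.png');b=cv2.imread('pics/top0.png')
E
```

```text
scene [ 0.146 -0.592  1.272] [ 0.289  0.436 -0.852] [[519.3772286    0.         279.40319284]
 [  0.         519.3772286  205.73416314]
 [  0.           0.           1.        ]] 0.05090494367611643
orange [([213, 122, 26, 28, 157], [225.2, 135.1]), ([166, 138, 64, 89, 138], [194.0, 176.1]), ([176, 156, 21, 31, 37], [185.7, 170.5]), ([397, 173, 17, 15, 185], [405.0, 180.5]), ([197, 188, 24, 32, 43], [208.3, 203.7]), ([225, 229, 61, 86, 115], [254.2, 272.0]), ([230, 228, 56, 84, 110], [257.7, 269.1]), ([300, 266, 21, 16, 221], [309.8, 274.1]), ([317, 361, 25, 34, 45], [330.4, 376.9])]
red [([430, 180, 15, 15, 168], [436.3, 187.1]), ([319, 275, 16, 18, 176], [326.5, 283.7]), ([348, 305, 20, 23, 335], [357.5, 314.8]), ([308, 319, 22, 25, 366], [318.3, 330.6])]
red2 []
top [4.100e-01 1.000e-03 1.408e+00] [ 0.109  0.01  -0.994] [[427.86140849   0.         289.04661108]
 [  0.         427.86140849 211.21361212]
 [  0.           0.           1.        ]] -0.0827182823238826
orange [([523, 95, 15, 139, 479], [530.3, 165.6]), ([314, 102, 14, 12, 111], [320.3, 108.3]), ([341, 216, 17, 17, 113]
[... 1091 characters left out ...]
 array([ 1.17879454e+00,  2.17696293e-01,  1.61479263e+00,  2.05309602e-05,
        1.31133623e+00, -1.12164656e-01]), 'dq': array([ 9.30020022e-05, -5.70925016e-04, -5.62243571e-03, -9.85405562e-04,
       -1.80057163e-03,  2.56453263e-03]), 'joint_efforts': array([-1.60072599e-03, -3.98085523e+01, -3.04968202e+01, -2.73589985e-04,
        4.34113303e-03, -1.62781686e-05]), 'eef_pos': array([0.1722871 , 0.6000027 , 0.23007807]), 'orientation': array([ 1.39465008e-01,  9.90226371e-01, -1.07849358e-03, -2.88021780e-04]), 'ft_force': array([ 0.06111254, -0.52827475,  0.13007223]), 'torque': array([ 0.00165938, -0.04605734,  0.04593259]), 'grip_force': 0.0, 'gripper_width': 0.08517189078070758}
```

View pics/scene0.png

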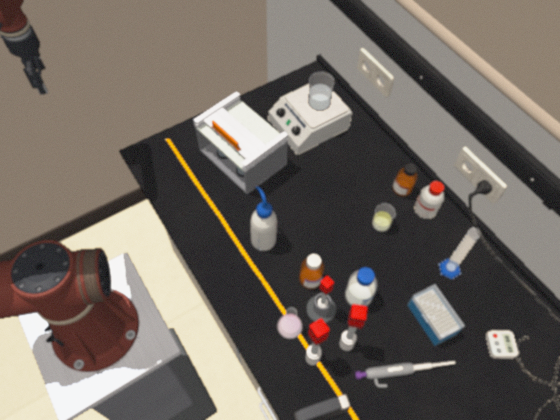

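View pics/top0.png

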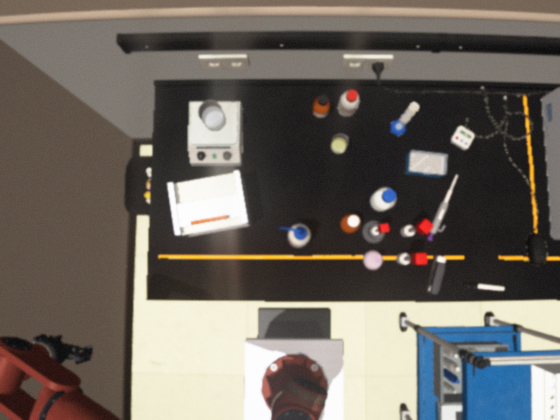

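The scene shows the rack at far left with its orange tab at scene (225,135) and top (211,220). The tamper with the smallest red handle is at scene (326,284) and top (384,228), in a grey cup on a dark disc. Two larger red-handled decoys stand just beside it.

```bash
cat > m1.py <<'E'
from h import *
P={n:pose(n) for n in('scene','top')}
I={n:cv2.imread(f'pics/{n}0.png')[:,:,::-1].copy() for n in P}
ends={}
for n,win in(('scene',(205,115,245,160)),('top',(180,205,240,232))):
    x0,y0,x1,y1=win; h=cv2.cvtColor(I[n][y0:y1,x0:x1],cv2.COLOR_RGB2HSV)
    m=cv2.inRange(h,np.array((3,90,80)),np.array((22,255,255))); pts=np.argwhere(m)[:,::-1]+[x0,y0]
    r=cv2.minAreaRect(pts.astype(np.float32)); b=cv2.boxPoints(r); print(n,len(pts),r)
    print([onz(P[n],p,.155).round(3) for p in b])
hs={'scene':(326.5,283.7),'top':(384.2,227.4)}
print('handle',tri([ray(P[n],hs[n]) for n in hs]))
print('tab',tri([ray(P['scene'],(225.2,135.1)),ray(P['top'],(211,220))]))
for nm,s,t in(('big1',(357.5,314.8),(423.9,226.6)),('big2',(318.3,330.6),(419.1,258.4))): print(nm,tri([ray(P['scene'],s),ray(P['top'],t)]))
for nm,p,z in(('disc',(375,231),0),('wash',(299,236),.1),('amber',(350,223),.118),('flask',(373,260),.1),('clear',(390,196),.14)): print(nm,onz(P['top'],p,z).round(3))
h=np.hstack([cv2.resize(I['top'][180:280,330:450],None,fx=3,fy=3),cv2.resize(I['top'][160:260,155:275],None,fx=3,fy=3)])
cv2.imwrite('pics/crop0.png',h[:,:,::-1])
E
python3 m1.py
```

```text
scene 222 ((225.30111694335938, 135.22100830078125), (38.79995346069336, 6.318000316619873), 41.987213134765625)
[array([0.501, 0.307, 0.155]), array([0.519, 0.316, 0.155]), array([0.541, 0.194, 0.155]), array([0.523, 0.186, 0.155])]
top 90 ((208.5288848876953, 219.66741943359375), (2.650547504425049, 35.68045425415039), 80.21759033203125)
[array([0.516, 0.305, 0.155]), array([0.535, 0.2  , 0.155]), array([0.527, 0.199, 0.155]), array([0.509, 0.303, 0.155])]
handle (array([ 0.49875976, -0.26204826,  0.17042175]), [np.float64(0.0015162587074430954), np.float64(0.0015162587074431856)])
tab (array([0.51898008, 0.24291383, 0.16426231]), [np.float64(0.0010885459957718712), np.float64(0.0010885459957717118)])
big1 (array([ 0.49933816, -0.36663644,  0.21112348]), [np.float64(0.0004728186834147464), np.float64(0.0004728186834145884)])
big2 (array([ 0.4097819 , -0.35046093,  0.21161385]), [np.float64(0.0008833108415668057), np.float64(0.0008833108415667676)])
disc [ 0.501 -0.268  0.   ]
wash [ 0.478 -0.016  0.1  ]
amber [ 0.517 -0.17   0.118]
flask [ 0.406 -0.242  0.1  ]
clear [ 0.597 -0.289  0.14 ]
```

View pics/crop0.png

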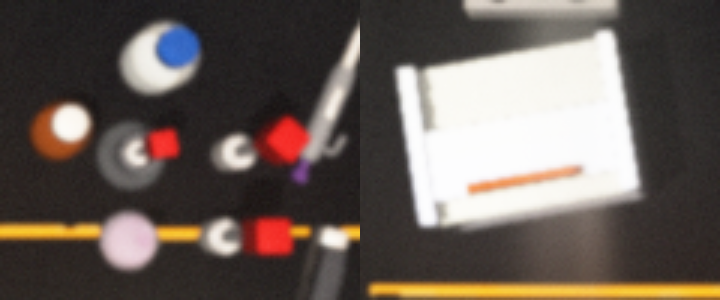

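The crop confirms the tamper in its stand at about (0.499, -0.262), with the handle nearly aligned to the image axes. The rack is yawed about +0.17 rad and its tab is near (0.52, 0.247). Next I move to a standoff in front of the tab.

Request:
{"api": "arm_command", "payload": {
  "plan": [
    [-0.077,-0.053,-0.004,0,0,0],
    [-0.077,-0.053,-0.004,0,0,0],
    [-0.077,-0.053,-0.004,0,0,0],
    [-0.077,-0.053,-0.004,0,0,0],
    [-0.077,-0.053,-0.004,0,0,0],
    [-0.077,-0.053,-0.004,0,0,0],
    [-0.077,-0.053,-0.004,0,0,0],
    [-0.077,-0.053,-0.004,0,0,0],
    [-0.077,-0.053,-0.004,0,0,0],
    [-0.077,-0.053,-0.004,0,0,0]
  ],
  "grip": 1
}}

```text
time_s: 1.1
eef_pos: [0.47, 0.2379, 0.251]
orientation: [0.139, 0.99, -0.0, -0.0]
ft_force: [-0.5, 0.6, -0.3]
gripper_width: -0.0004
grip_force: 0.0
```

Request:
{"api": "arm_command", "payload": {
  "plan": [
    [0,0,0,0,0,-0.19],
    [0,0,0,0,0,-0.19],
    [0,0,0,0,0,-0.19],
    [0,0,0,0,0,0],
    [0,0,0,0,0,0]
  ]
}}

```text
time_s: 1.6
eef_pos: [0.4691, 0.2396, 0.2508]
orientation: [-0.082, 0.997, -0.0, -0.0]
ft_force: [-0.2, -0.4, -0.1]
gripper_width: -0.0
grip_force: 0.0
```

```bash
cat >> h.py <<'E'
def go(p,yaw=None):
    "tool-frame shift (shares) and z-turn (shares) to world p, tool-x yaw in deg"
    s=read_state(); Rm=R.from_quat(s['orientation']); e=np.array(s['eef_pos']); x=Rm.as_matrix()[:,0]
    y=np.degrees(np.arctan2(x[1],x[0])); 
    print('t',round(s['time_s'],2),'at',e.round(4),'yaw',round(y,2),'tilt',np.degrees(np.arccos(-Rm.as_matrix()[2,2])).round(2),'w',round(s['gripper_width'],4),'F',np.round(s['ft_force'],1))
    d=Rm.inv().apply(np.array(p)-e); print(' shift/0.5:',(d/.5).round(4),'len',np.linalg.norm(d).round(3))
    if yaw is not None: print(' rz/45:',round(-((yaw-y+180)%360-180)/45,4))
E
python3 - <<'E'
from h import *
P,im=snap('wrist','w1'); go([.472,.2415,.25],189.7)
b,l=blobs(im,(4,110,90),(22,255,255),200)
for st,c in b:
    pts=np.argwhere(l==l[int(c[1]),int(c[0])])[:,::-1]; print(st,c)
    r=cv2.minAreaRect(pts.astype(np.float32)); print([ (p.round(0).tolist(),onz(P,p,.167).round(4).tolist(),onz(P,p,.138).round(4).tolist()) for p in cv2.boxPoints(r)])
E
```

```text
t 1.65 at [0.4691 0.2397 0.251 ] yaw -170.52 tilt 0.04 w 0.0 F [ 0.1 -0.1  0.3]
 shift/0.5: [-0.0062  0.0026  0.002 ] len 0.004
 rz/45: -0.0049
[0, 73, 233, 44, 1681] [102.3, 92.8]
[([-1.0, 82.0], [0.4077, 0.0494, 0.167], [0.4098, 0.0266, 0.138]), ([0.0, 71.0], [0.4009, 0.0509, 0.167], [0.4022, 0.0283, 0.138]), ([233.0, 108.0], [0.4014, 0.1982, 0.167], [0.4027, 0.1944, 0.138]), ([231.0, 119.0], [0.4081, 0.1979, 0.167], [0.4103, 0.1942, 0.138])]
[216, 269, 51, 26, 897] [235.3, 281.0]
[([216.0, 269.0], [0.5138, 0.1996, 0.167], [0.5295, 0.196, 0.138]), ([266.0, 269.0], [0.5078, 0.235, 0.167], [0.5227, 0.2361, 0.138]), ([266.0, 294.0], [0.5281, 0.2381, 0.167], [0.5456, 0.2395, 0.138]), ([216.0, 294.0], [0.5343, 0.2017, 0.167], [0.5526, 0.1984, 0.138])]
[298, 268, 65, 26, 1252] [335.0, 279.6]
[([298.0, 268.0], [0.5032, 0.2576, 0.167], [0.5176, 0.2615, 0.138]), ([362.0, 268.0], [0.4957, 0.3031, 0.167], [0.5091, 0.3128, 0.138]), ([362.0, 293.0], [0.5157, 0.308, 0.167], [0.5317, 0.3183, 0.138]), ([298.0, 293.0], [0.5233, 0.2613, 0.167], [0.5403, 0.2656, 0.138])]
```

View pics/w1.png

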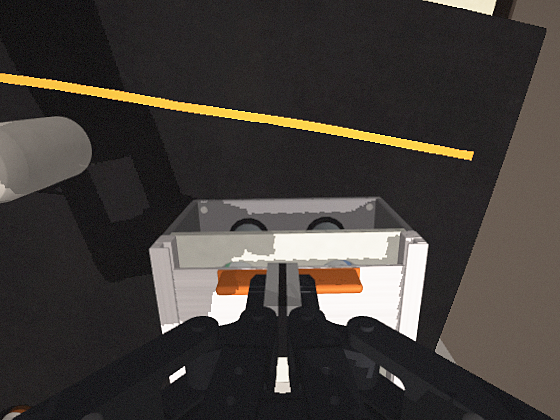

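The tab spans columns 216–362, with its top rear edge at row 293, so its front face is about 39 mm ahead of the closed fingers. I lower to z = 0.150 and push.

Request:
{"api": "arm_command", "payload": {
  "plan": [
    [0,0.008,0.07,0,0,0],
    [0,0,0.07,0,0,0],
    [0,0,0.061,0,0,0],
    [0,0,0,0,0,0],
    [-0.03,0,0,0,0,0],
    [-0.03,0,0,0,0,0],
    [-0.02,0,0,0,0,0],
    [-0.02,0,0,0,0,0],
    [-0.02,0,0,0,0,0],
    [-0.02,0,0,0,0,0],
    [-0.02,0,0,0,0,0],
    [-0.02,0,0,0,0,0]
  ]
}}

```text
time_s: 2.85
eef_pos: [0.5579, 0.259, 0.1508]
orientation: [-0.084, 0.996, 0.0, -0.0]
ft_force: [-4.3, 0.5, 3.0]
gripper_width: -0.0004
grip_force: 1.7
```

Request:
{"api": "arm_command", "payload": {
  "plan": [
    [-0.01,0,0,0,0,0],
    [-0.01,0,0,0,0,0],
    [-0.01,0,0,0,0,0],
    [0,0,0,0,0,0]
  ]
}}

```text
time_s: 3.25
eef_pos: [0.571, 0.2611, 0.1505]
orientation: [-0.084, 0.996, -0.0, -0.002]
ft_force: [-5.4, 0.4, 3.7]
gripper_width: 0.0001
grip_force: 3.1
```

Request:
{"api": "arm_command", "payload": {
  "plan": [
    [-0.008,0,0,0,0,0],
    [-0.008,0,0,0,0,0],
    [0,0,0,0,0,0]
  ]
}}

```text
time_s: 3.55
eef_pos: [0.5711, 0.2611, 0.1505]
orientation: [-0.084, 0.996, -0.002, -0.012]
ft_force: [-25.5, -3.9, 17.5]
gripper_width: 0.0
grip_force: 13.1
```

Request:
{"api": "arm_command", "payload": {
  "plan": [
    [-0.006,0,0,0,0,0],
    [-0.006,0,0,0,0,0],
    [0,0,0,0,0,0]
  ]
}}

```text
time_s: 3.85
eef_pos: [0.5711, 0.2611, 0.1505]
orientation: [-0.084, 0.996, -0.003, -0.019]
ft_force: [-39.8, -8.4, 27.1]
gripper_width: -0.0002
grip_force: 20.5
```

Hard stop reached, with the force rising and no further motion. I back off, rise and look at the columns.

Request:
{"api": "arm_command", "payload": {
  "plan": [
    [0.03,0,0,0,0,0],
    [0.03,0,0,0,0,0],
    [0.02,0,-0.06,0,0,0],
    [0.06,0,-0.07,0,0,0],
    [0.06,0,-0.09,0,0,0],
    [0.06,0,-0.09,0,0,0],
    [0,0,0,0,0,0],
    [0,0,0,0,0,0]
  ]
}}

```text
time_s: 4.65
eef_pos: [0.4639, 0.2426, 0.3013]
orientation: [-0.084, 0.996, 0.0, 0.003]
ft_force: [0.3, -1.0, -0.4]
gripper_width: -0.0003
grip_force: 0.0
```

```bash
python3 - <<'E'
from h import *
P,im=snap('wrist','w2'); go([.472,.2415,.25],189.9)
for nm,lo,hi in(('blue',(95,80,40),(130,255,255)),('green',(40,60,40),(90,255,255)),('orange',(4,110,90),(22,255,255))):
    print(nm,blobs(im,lo,hi,60)[0])
E
```

```text
t 4.7 at [0.4631 0.2423 0.2992] yaw -170.4 tilt 0.14 w 0.0002 F [ 0.1 -0.7 -0.4]
 shift/0.5: [-0.017  -0.0045  0.0984] len 0.05
 rz/45: -0.0066
blue [([0, 154, 10, 35, 239], [3.4, 171.7]), ([0, 198, 37, 9, 254], [16.6, 202.3]), ([311, 246, 28, 18, 95], [323.1, 257.0])]
green [([229, 243, 24, 20, 87], [237.5, 256.0])]
orange [([0, 73, 451, 83, 2915], [202.8, 108.9]), ([227, 305, 19, 19, 250], [234.3, 312.3]), ([319, 304, 23, 21, 340], [331.7, 312.3]), ([34, 383, 22, 12, 65], [46.9, 387.4]), ([12, 399, 25, 18, 199], [21.0, 407.3])]
```

View pics/w2.png

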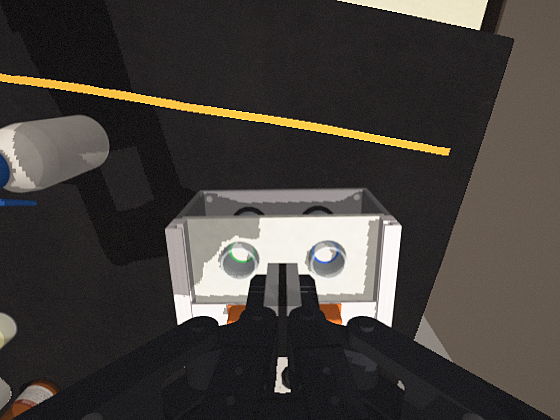

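The shutter is open and both mouths are visible: green (b) at about (240,262) and blue (a) at about (326,262). I take a second, closer view.

Request:
{"api": "arm_command", "payload": {
  "plan": [
    [-0.04,0,0.03,0,0,0],
    [-0.05,0,0.05,0,0,0],
    [0,0,0,0,0,0],
    [0,0,0,0,0,0]
  ]
}}

```text
time_s: 5.1
eef_pos: [0.5059, 0.2493, 0.2555]
orientation: [-0.084, 0.997, -0.001, -0.003]
ft_force: [0.3, -0.3, 0.8]
gripper_width: 0.0
grip_force: 0.0
```

```bash
cat > m2.py <<'E'
from h import *
import sys,json
P2,im2=snap('wrist','w3'); go([.472,.2415,.25],189.9)
T=np.array([[.4631,.2423,.2992]]) 
i=camera_info('wrist')
def P_at(e,yawd):
    y=np.radians(yawd); Rm=np.array([[np.cos(y),np.sin(y),0],[np.sin(y),-np.cos(y),0],[0,0,-1]]); M=np.array(i['mount']); return i,Rm@M[:3,:3],Rm@M[:3,3]+e
P1=P_at(T[0],-170.4); im1=cv2.imread('pics/w2.png')[:,:,::-1].copy()
out=[]
C={}
for k,(P,im) in enumerate(((P1,im1),(P2,im2))):
    g=[proj(P,p) for p in ([onz(P1,q,.13) for q in((240,260),(326,260))])]
    for nm,c in zip('ba',g):
        S=6; x0,y0=int(c[0])-35,int(c[1])-35
        cr=cv2.resize(im[y0:y0+70,x0:x0+70],None,fx=S,fy=S,interpolation=cv2.INTER_CUBIC)
        gr=cv2.medianBlur(cv2.cvtColor(cr,cv2.COLOR_RGB2GRAY),7)
        h=cv2.HoughCircles(gr,cv2.HOUGH_GRADIENT,1,200,param1=80,param2=15,minRadius=14*S,maxRadius=28*S)
        if h is not None:
            x,y,r=h[0,0]; cv2.circle(cr,(int(x),int(y)),int(r),(255,0,255),1); px=(x0+x/S-.5+.5/S,y0+y/S-.5+.5/S); C[nm,k]=px
            print(nm,k,np.round(px,1),'r',r/S,onz(P,px,.13).round(4))
        out.append(cv2.resize(cr,(300,300)))
for nm in 'ab':
    if (nm,0) in C and (nm,1) in C: print(nm,tri([ray(P1,C[nm,0]),ray(P2,C[nm,1])]))
cv2.imwrite('pics/c3.png',np.vstack([np.hstack(out[:2]),np.hstack(out[2:])])[:,:,::-1])
E
python3 m2.py
```

```text
t 5.15 at [0.5063 0.2496 0.2572] yaw -170.41 tilt 0.2 w -0.0002 F [-0.1 -0.1 -0.1]
 shift/0.5: [ 0.0703 -0.0046  0.0146] len 0.036
 rz/45: -0.0068
b 0 [239.7 259.7] r 18.916666 [0.5403 0.214  0.13  ]
a 0 [327.2 260.8] r 20.85 [0.5272 0.2989 0.13  ]
b 1 [229. 246.] r 20.199999 [0.5496 0.2125 0.13  ]
a 1 [337.5 240.2] r 22.283333 [0.5293 0.3003 0.13  ]
a (array([0.53677947, 0.30433647, 0.10957123]), [np.float64(0.0008315280515997017), np.float64(0.0008315280515996361)])
b (array([0.58482743, 0.2073774 , 0.04611653]), [np.float64(0.0033630064273842204), np.float64(0.0033630064273842256)])
```

View pics/c3.png

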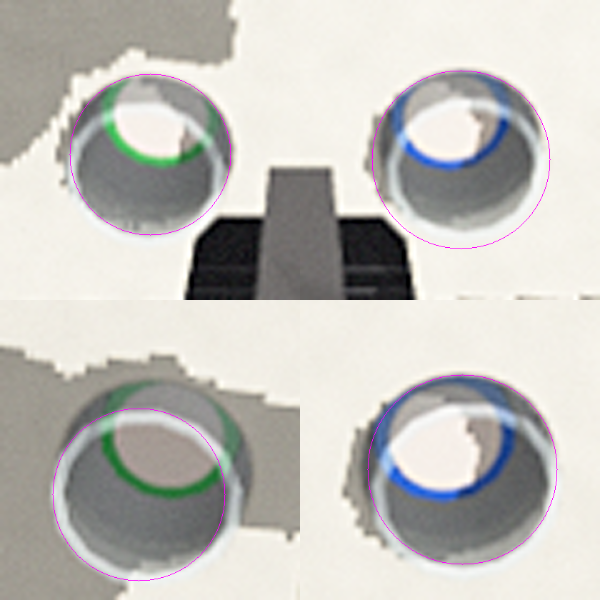

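The crops show the pale mouth rim inside the plate's hole, and the Hough fit mixed the two. I use the rim centres read from the crop: b (148,167) and (147,194), a (161,165) and (162,188) in crop pixels.

```bash
cat > m3.py <<'E'
from h import *
i=camera_info('wrist')
def P_at(e,yawd):
    y=np.radians(yawd); Rm=np.array([[np.cos(y),np.sin(y),0],[np.sin(y),-np.cos(y),0],[0,0,-1]]); M=np.array(i['mount']); return i,Rm@M[:3,:3],Rm@M[:3,3]+e
Ps=[P_at(np.array([.4631,.2423,.2992]),-170.4),P_at(np.array([.5063,.2496,.2572]),-170.41)]
E={'b':[(148,167),(147,194)],'a':[(161,165),(162,188)]}; S=300/70
for nm,q in(('b',(240,260)),('a',(326,260))):
    G=onz(Ps[0],q,.13); rs=[]
    for P,e in zip(Ps,E[nm]):
        c=proj(P,G); px=(int(c[0])-35+e[0]/S-.5,int(c[1])-35+e[1]/S-.5); rs.append(ray(P,px)); print(nm,np.round(px,1),onz(P,px,.13).round(4))
    print(tri(rs)[0].round(4))
E
python3 m3.py
```

```text
b [239.  262.5] [0.5434 0.2138 0.13  ]
b [230.8 243.8] [0.5493 0.2142 0.13  ]
[0.5816 0.2091 0.0566]
a [327.1 262. ] [0.5285 0.2991 0.13  ]
a [336.3 242.4] [0.5333 0.3009 0.13  ]
[0.5552 0.3132 0.0729]
```

```bash
cat > e.sed <<'E'
s/^Ps=.*/def PQ(e,q):\n    Rm=R.from_quat(q).as_matrix(); M=np.array(i['mount']); return i,Rm@M[:3,:3],Rm@M[:3,3]+np.array(e)\nPo=[P_at(np.array([.4631,.2423,.2992]),-170.4),P_at(np.array([.5063,.2496,.2572]),-170.41)]\nPs=[PQ([.4639,.2426,.3013],[-.084,.996,0,.003]),PQ([.5059,.2493,.2555],[-.084,.997,-.001,-.003])]/
s/G=onz(Ps\[0\]/G=onz(Po[0]/
s/for P,e in zip(Ps,E\[nm\])/for P,O,e in zip(Ps,[Po[0],Ps[1]],E[nm])/
s/c=proj(P,G)/c=proj(O,G)/
E
sed -i -f e.sed m3.py; python3 m3.py
```

```text
b [239.  262.5] [0.5466 0.2141 0.13  ]
b [230.8 245.8] [0.5491 0.214  0.13  ]
[0.5608 0.2122 0.1032]
a [327.1 262. ] [0.5314 0.3001 0.13  ]
a [336.3 244.4] [0.5331 0.3002 0.13  ]
[0.5412 0.3049 0.1093]
```

a ≈ (0.5325, 0.301), b ≈ (0.548, 0.213), yaw ≈ 10°. That is good enough for now. Next I go above the tamper.

Request:
{"api": "arm_command", "payload": {
  "plan": [
    [0.02,-0.04,-0.03,0,0,0],
    [0.024,-0.092,-0.02,0,0,0],
    [0.024,-0.092,-0.02,0,0,0],
    [0.024,-0.092,-0.016,0,0,0],
    [0.024,-0.092,0,0,0,0],
    [0.024,-0.092,0,0,0,0],
    [0.024,-0.092,0,0,0,0],
    [0.024,-0.092,0,0,0,0],
    [0.024,-0.092,0,0,0,0],
    [0.024,-0.092,0,0,0,0],
    [0.024,-0.092,0,0,0,0],
    [0,-0.034,0,0,0,0]
  ],
  "grip": 0
}}

```text
time_s: 6.35
eef_pos: [0.4606, -0.2655, 0.3031]
orientation: [-0.082, 0.997, -0.002, 0.0]
ft_force: [0.5, 0.9, -0.6]
gripper_width: 0.0854
grip_force: 0.0
```

Request:
{"api": "arm_command", "payload": {
  "plan": [
    [0,0,0,0,0,0],
    [0,0,0,0,0,0],
    [0,0,0,0,0,0],
    [0,0,0,0,0,0]
  ]
}}

```text
time_s: 6.75
eef_pos: [0.4619, -0.2601, 0.3022]
orientation: [-0.085, 0.996, 0.0, 0.0]
ft_force: [-0.0, 0.6, -0.0]
gripper_width: 0.0854
grip_force: 0.0
```

```bash
cat >> h.py <<'E'
def squares(P,im,zs,lo=(0,120,60),hi=(7,255,255)):
    b,l=blobs(im,lo,hi,80)
    for st,c in b:
        k=np.bincount(l[st[1]:st[1]+st[3],st[0]:st[0]+st[2]].ravel()); k[0]=0; pts=np.argwhere(l==k.argmax())[:,::-1]
        r=cv2.minAreaRect(pts.astype(np.float32)); print(st,c,'rect',np.round(r[0],1),np.round(r[1],1),round(r[2],1),[onz(P,r[0],z).round(4).tolist() for z in zs])
E
python3 - <<'E'
from h import *
go([.46,-.262,.3]); P,im=snap('wrist','w4'); squares(P,im,(.178,))
E
```

```text
t 6.75 at [ 0.4619 -0.2601  0.3022] yaw -170.25 tilt 0.02 w 0.0854 F [-0.   0.6 -0. ]
 shift/0.5: [ 0.0044 -0.0031  0.0044] len 0.003
[126, 93, 72, 60, 3426] [158.8, 122.1] rect [160.5 122.9] [69.7 57.1] 5.7 [[0.4158, -0.3592, 0.178]]
[129, 201, 46, 48, 971] [151.7, 222.6] rect [153.4 222.7] [44.6 28. ] 47.1 [[0.4961, -0.3597, 0.178]]
[260, 217, 30, 42, 1051] [275.0, 238.7] rect [274.5 237.5] [41. 29.] 90.0 [[0.492, -0.2604, 0.178]]
[92, 219, 65, 60, 2212] [123.7, 249.1] rect [124.  249.6] [49.3 48.7] 47.1 [[0.5244, -0.3831, 0.178]]
```

View pics/w4.png

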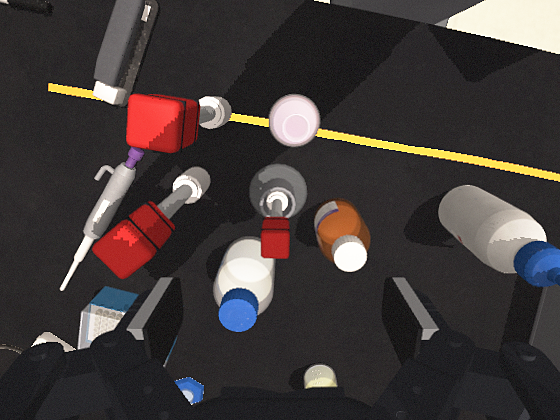

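The view shows the small handle at (275,240), aligned with the tool axes, with the stand disc at (278,190). The grasp yaw is fine as it stands.

```bash
python3 - <<'E'
from h import *
P=pose('wrist'); im=cv2.imread('pics/w4.png')[:,:,::-1].copy()
u=np.array([.9855,.1694,0]); p=onz(P,(275,258.5),.178)-.012*u; print('handle',p)
for q in ((278,190),(278,191)): print('disc',onz(P,q,0.0).round(4))
print([np.linalg.norm(onz(P,(260,258),.178)-onz(P,(290,258),.178))])
c=im[195:270,240:310]; cv2.imwrite('pics/c4.png',cv2.resize(c,None,fx=7,fy=7,interpolation=cv2.INTER_CUBIC)[:,:,::-1])
T=pose('top');S=pose('scene')
# far/top check from fixed cams
print(onz(T,(384.2,227.4),.172).round(4),onz(S,(326.5,283.7),.165).round(4),proj(P,[.4985,-.262,.008]),proj(P,[.4985,-.262,.178]))
go([.497,-.2605,.25])
E
```

```text
handle [ 0.49880128 -0.25913679  0.178     ]
disc [ 0.4975 -0.2586  0.    ]
disc [ 0.4988 -0.2584  0.    ]
[np.float64(0.025123365405675446)]
[ 0.5    -0.2624  0.172 ] [ 0.4991 -0.2598  0.165 ] [275.21030298 191.88735626] [271.55538136 244.44735528]
t 6.8 at [ 0.4619 -0.2602  0.3022] yaw -170.26 tilt 0.01 w 0.0854 F [ 0.6 -0.2 -0.1]
 shift/0.5: [-0.069  -0.0124  0.1044] len 0.063
```

View pics/c4.png

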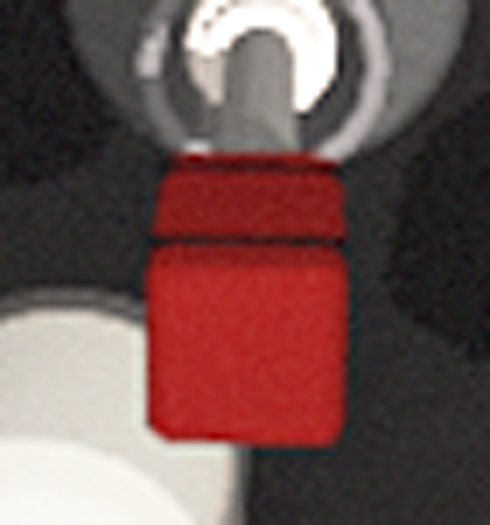

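Request:
{"api": "arm_command", "payload": {
  "plan": [
    [-0.036,-0.005,0.03,0,0,0],
    [-0.036,-0.006,0.04,0,0,0],
    [0,0,0.05,0,0,0],
    [0,0,0,0,0,0],
    [0,0,0,0,0,0],
    [0,0,0,0,0,0]
  ]
}}

```text
time_s: 7.4
eef_pos: [0.4987, -0.2612, 0.2437]
orientation: [-0.084, 0.996, -0.001, 0.001]
ft_force: [0.0, -0.1, 0.2]
gripper_width: 0.0854
grip_force: 0.0
```

```bash
python3 - <<'E'
from h import *
go([.4985,-.2593,.136],-170.3)
P,im=snap('wrist','w5'); squares(P,im,(.178,))
E
```

```text
t 7.4 at [ 0.4987 -0.2612  0.2437] yaw -170.36 tilt 0.15 w 0.0854 F [ 0.  -0.1  0.2]
 shift/0.5: [1.000e-04 4.300e-03 2.154e-01] len 0.108
 rz/45: -0.0013
[75, 2, 84, 90, 6342] [115.4, 46.6] rect [115.   46.7] [84.1 84.2] 5.0 [[0.4083, -0.3696, 0.178]]
[156, 22, 26, 71, 1231] [168.5, 60.0] rect [168.9  57.7] [21.5 70.1] 4.8 [[0.4094, -0.3394, 0.178]]
[178, 36, 8, 56, 146] [182.2, 62.7] rect [182.3  63.6] [ 3.6 55.2] 5.3 [[0.4113, -0.3318, 0.178]]
[119, 172, 37, 39, 224] [137.5, 189.8] rect [119.3 199.6] [62.6 31. ] 46.6 [[0.4964, -0.3641, 0.178]]
[87, 175, 63, 58, 1612] [120.3, 201.5] rect [119.3 199.6] [62.6 31. ] 46.6 [[0.4964, -0.3641, 0.178]]
[35, 191, 90, 82, 4233] [79.0, 231.3] rect [ 79.5 232. ] [70.  65.8] 45.0 [[0.5229, -0.3897, 0.178]]
[266, 196, 38, 52, 1708] [284.3, 222.5] rect [284.5 221.5] [51. 37.] 90.0 [[0.4933, -0.26, 0.178]]
```

Request:
{"api": "arm_command", "payload": {
  "plan": [
    [0,0.0035,0.05,0,0,0],
    [0,0,0.06,0,0,0],
    [0,0,0.06,0,0,0],
    [0,0,0.045,0,0,0],
    [0,0,0,0,0,0],
    [0,0,0,0,0,0]
  ]
}}

```text
time_s: 8.05
eef_pos: [0.4983, -0.2598, 0.1358]
orientation: [-0.084, 0.996, -0.0, 0.001]
ft_force: [0.1, -0.4, 0.8]
gripper_width: 0.0855
grip_force: 0.0
```

Request:
{"api": "arm_command", "payload": {
  "plan": [
    [0,0,0,0,0,0],
    [0,0,0,0,0,0],
    [0,0,0,0,0,0],
    [0,0,0,0,0,0],
    [0,0,0,0,0,0],
    [0,0,0,0,0,0]
  ],
  "grip": 1
}}

```text
time_s: 8.65
eef_pos: [0.4984, -0.2598, 0.1354]
orientation: [-0.084, 0.996, -0.001, 0.001]
ft_force: [0.1, -0.9, 2.7]
gripper_width: 0.0234
grip_force: 59.2
```

Gripped at 23.4 mm with 59 N. I lift straight up and carry it high over to column b.

Request:
{"api": "arm_command", "payload": {
  "plan": [
    [0,0,-0.04,0,0,0],
    [0,0,-0.06,0,0,0],
    [0,0,-0.08,0,0,0],
    [0,0,-0.09,0,0,0],
    [0,0,-0.09,0,0,0],
    [0,0,-0.09,0,0,0],
    [0,0,-0.04,0,0,0]
  ]
}}

```text
time_s: 9.35
eef_pos: [0.4988, -0.26, 0.3846]
orientation: [-0.084, 0.996, -0.002, 0.003]
ft_force: [1.3, -0.8, -1.3]
gripper_width: 0.0236
grip_force: 59.3
```

Request:
{"api": "arm_command", "payload": {
  "plan": [
    [-0.0257,0.0915,0,0,0,0],
    [-0.0257,0.0915,0,0,0,0],
    [-0.0257,0.0915,0,0,0,0],
    [-0.0257,0.0915,0,0,0,0],
    [-0.0257,0.0915,0,0,0,0],
    [-0.0257,0.0915,0,0,0,0],
    [-0.0257,0.0915,0,0,0,0],
    [-0.0257,0.0915,0,0,0,0],
    [-0.0257,0.0915,0,0,0,0],
    [-0.0257,0.0915,0,0,0,0],
    [0,0,0,0,0,0],
    [0,0,0,0,0,0]
  ]
}}

```text
time_s: 10.55
eef_pos: [0.5472, 0.2141, 0.378]
orientation: [-0.085, 0.996, -0.001, -0.001]
ft_force: [0.2, -1.1, -1.4]
gripper_width: 0.0234
grip_force: 60.0
```

Request:
{"api": "arm_command", "payload": {
  "plan": [
    [0,0,0.06,0,0,0],
    [0,0,0.07,0,0,0],
    [0,0,0.04,0,0,0],
    [0,0,0,0,0,0],
    [0,0,0,0,0,0],
    [0,0,0,0,0,0]
  ]
}}

```text
time_s: 11.15
eef_pos: [0.5492, 0.2127, 0.2967]
orientation: [-0.083, 0.997, 0.0, 0.002]
ft_force: [0.5, 0.4, -0.6]
gripper_width: 0.0229
grip_force: 60.0
```

```bash
python3 - <<'E'
from h import *
go([.5477,.2127,.27],-170.3)
P,im=snap('wrist','w6')
for n in ('b','a'):
    X={'b':[.5477,.2127,.13],'a':[.5323,.3013,.13]}[n]; print(n,proj(P,X))
print('foot',proj(P,[*read_state()['eef_pos'][:2],read_state()['eef_pos'][2]-.1275]))
E
```

```text
t 11.15 at [0.5492 0.2127 0.2967] yaw -170.44 tilt 0.2 w 0.0229 F [ 0.5  0.4 -0.6]
 shift/0.5: [0.0031 0.0004 0.0534] len 0.027
 rz/45: -0.0032
b [281.43997672 187.47248018]
a [380.10654814 187.11871652]
foot [281.37720763 201.53889874]
```

View pics/w6.png

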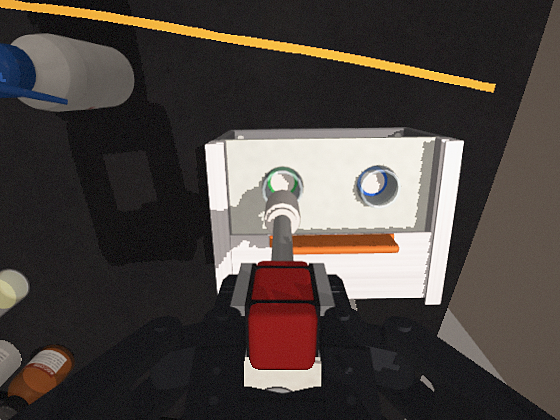

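This view shows the foot at about (282,207) just in front of mouth b (283,184), with mouth a at about (377,187). The cartridges' coloured rims are a good colour target, so I use them (tops 112 mm up) to refine the column axes.

```bash
cat > m4.py <<'E'
from h import *
import re
src=open('m3.py').read().split("E={")[0]; exec(src)
s=read_state(); Ps.append(pose('wrist'))
rs={'a':[],'b':[]}
for k,f in enumerate(('w2','w3','w6')):
    im=cv2.imread(f'pics/{f}.png')[:,:,::-1].copy(); P=Ps[k]
    for nm,lo,hi,G in(('a',(105,45,40),(130,255,255),(.5323,.3013,.112)),('b',(45,30,30),(90,255,255),(.5477,.2127,.112))):
        g=proj(P,G).astype(int); x0,y0=g-[30,30]; c=cv2.resize(im[y0:y0+60,x0:x0+60],None,fx=4,fy=4,interpolation=cv2.INTER_CUBIC)
        m=cv2.inRange(cv2.cvtColor(c,cv2.COLOR_RGB2HSV),np.array(lo),np.array(hi)); m=cv2.morphologyEx(m,cv2.MORPH_OPEN,np.ones((3,3)))
        pts=np.argwhere(m)[:,::-1].astype(np.float32)
        if len(pts)<50: print(f,nm,'few',len(pts)); continue
        h=cv2.convexHull(pts); bb=cv2.boundingRect(pts); e=cv2.fitEllipse(h)
        px=np.array(e[0])/4+[x0,y0]-.375; X=onz(P,px,.112); rs[nm].append(ray(P,px))
        print(f,nm,len(pts),'bb',np.round(np.array(bb)/4,1),'ell',np.round(e[0],1),np.round(np.array(e[1])/4,1),'mm/px',round(np.linalg.norm(onz(P,px+[1,0],.112)-X)*1000,2),X.round(4))
for n in rs: print(n,tri(rs[n])[0].round(4),np.round(tri(rs[n])[1],4))
E
python3 m4.py
```

```text
w2 a 2476 bb [15.8 16.2 28.5 23.2] ell [121.9 108. ] [23.4 29. ] mm/px 1.04 [0.5285 0.2996 0.112 ]
w2 b 2321 bb [19.5 17.2 28.2 21.2] ell [132.2 107. ] [22.5 28.3] mm/px 1.04 [0.5428 0.2143 0.112 ]
w3 a 4254 bb [12.8 14.  33.8 29.8] ell [119.6 113.8] [29.  34.7] mm/px 0.88 [0.5301 0.2997 0.112 ]
w3 b 3580 bb [18.2 14.8 33.  28.2] ell [135.5 112.8] [28.  33.8] mm/px 0.88 [0.5443 0.215  0.112 ]
w6 a 4138 bb [13.  14.2 31.  30.5] ell [114.2 118.4] [28.4 32.1] mm/px 0.97 [0.5318 0.2985 0.112 ]
w6 b 3779 bb [16.2 14.8 30.8 26.2] ell [125.7 117.7] [29.7 31.5] mm/px 0.96 [0.5461 0.2133 0.112 ]
a [0.5343 0.3024 0.0992] [0.0002 0.0003 0.0001]
b [0.5494 0.2138 0.0987] [0.0003 0.0004 0.0001]
```

```bash
cat >> m4.py <<'E'
print('rear edge')
B={'a':[(15.8,28.5,39.4),(12.8,33.8,43.8),(13,31,44.7)],'b':[(19.5,28.2,38.4),(18.2,33,43),(16.2,30.8,41)]}
u=np.array([.9855,.1694,0]); rr={'a':[],'b':[]}
for nm,G in(('a',(.5323,.3013,.112)),('b',(.5477,.2127,.112))):
    for k,P in enumerate(Ps):
        x0,y0=proj(P,G).astype(int)-30; l,w,b=B[nm][k]
        px=(x0+l+w/2-.375,y0+b-.625); E_=onz(P,px,.112); rr[nm].append(ray(P,px)); print(nm,k,(E_-.0155*u).round(4))
    t=tri(rr[nm]); print('tri edge',t[0].round(4),'axis',(t[0]-.0155*u).round(4),np.round(t[1],4))
E
python3 m4.py | sed -n '/rear/,$p'
```

```text
rear edge
a 0 [0.527  0.2995 0.112 ]
a 1 [0.5289 0.3    0.112 ]
a 2 [0.5309 0.2995 0.112 ]
tri edge [0.549  0.3056 0.0991] axis [0.5337 0.3029 0.0991] [0.0008 0.0003 0.0006]
b 0 [0.5404 0.2139 0.112 ]
b 1 [0.5426 0.2149 0.112 ]
b 2 [0.5419 0.2127 0.112 ]
tri edge [0.5595 0.2163 0.1057] axis [0.5442 0.2137 0.1057] [0.0005 0.0014 0.001 ]
```

The estimates agree within about 1 mm: b ≈ (0.548, 0.214), a ≈ (0.533, 0.3025). I lower gently and check contact by force.

Request:
{"api": "arm_command", "payload": {
  "plan": [
    [0.0016,0.0026,0.03,0,0,0],
    [0,0,0.03,0,0,0],
    [0,0,0.008,0,0,0],
    [0,0,0,0,0,0],
    [0,0,0,0,0,0],
    [0,0,0.006,0,0,0],
    [0,0,0.006,0,0,0],
    [0,0,0.006,0,0,0],
    [0,0,0.004,0,0,0],
    [0,0,0,0,0,0]
  ]
}}

```text
time_s: 12.2
eef_pos: [0.5467, 0.2143, 0.2489]
orientation: [-0.084, 0.996, -0.0, -0.0]
ft_force: [0.6, 0.4, -1.8]
gripper_width: 0.0232
grip_force: 60.2
```

```bash
python3 -c "
from h import *
go([.5482,.2138,.25],-170.2);print(read_state()['torque'])"
```

```text
t 12.2 at [0.5467 0.2143 0.2489] yaw -170.38 tilt 0.05 w 0.0232 F [ 0.6  0.4 -1.8]
 shift/0.5: [-0.0028 -0.0014 -0.0021] len 0.002
 rz/45: -0.0041
[ 0.03115177 -0.01125003 -0.03467277]
```

Foot is inside the mouth, with no contact force at 0.121. Next I press down.

Request:
{"api": "arm_command", "payload": {
  "plan": [
    [0,0,0.01,0,0,0],
    [0,0,0.01,0,0,0],
    [0,0,0.01,0,0,0],
    [0,0,0.01,0,0,0],
    [0,0,0.01,0,0,0],
    [0,0,0.01,0,0,0],
    [0,0,0.01,0,0,0],
    [0,0,0.01,0,0,0],
    [0,0,0.008,0,0,0],
    [0,0,0,0,0,0]
  ]
}}

```text
time_s: 13.2
eef_pos: [0.5471, 0.2144, 0.2062]
orientation: [-0.084, 0.996, 0.0, 0.0]
ft_force: [-1.9, -0.5, 2.3]
gripper_width: 0.0232
grip_force: 60.6
```

Request:
{"api": "arm_command", "payload": {
  "plan": [
    [0,0,0.006,0,0,0],
    [0,0,0.006,0,0,0],
    [0,0,0.005,0,0,0],
    [0,0,0,0,0,0]
  ]
}}

```text
time_s: 13.6
eef_pos: [0.5475, 0.2145, 0.1993]
orientation: [-0.084, 0.996, 0.0, 0.001]
ft_force: [-3.0, -0.2, 9.9]
gripper_width: 0.0232
grip_force: 61.4
```

Request:
{"api": "arm_command", "payload": {
  "plan": [
    [0,0,0.006,0,0,0],
    [0,0,0.006,0,0,0],
    [0,0,0,0,0,0],
    [0,0,0,0,0,0]
  ]
}}

```text
time_s: 14.0
eef_pos: [0.5506, 0.215, 0.199]
orientation: [-0.084, 0.996, 0.0, 0.005]
ft_force: [-5.0, -2.2, 23.4]
gripper_width: 0.0237
grip_force: 63.2
```

Request:
{"api": "arm_command", "payload": {
  "plan": [
    [0,0,0.006,0,0,0],
    [0,0,0.005,0,0,0],
    [0,0,0,0,0,0]
  ]
}}

```text
time_s: 14.3
eef_pos: [0.5547, 0.2157, 0.1986]
orientation: [-0.084, 0.996, 0.001, 0.01]
ft_force: [-3.5, -1.8, 34.2]
gripper_width: 0.0233
grip_force: 64.4
```

Column b is bottomed with a firm push of about 35 N. I lift out and shift 90 mm to column a.

Request:
{"api": "arm_command", "payload": {
  "plan": [
    [0,0,-0.02,0,0,0],
    [0,0,-0.03,0,0,0],
    [0,0,-0.04,0,0,0],
    [0,0,-0.05,0,0,0],
    [0,0,-0.05,0,0,0],
    [0,0,-0.03,0,0,0],
    [0,0,0,0,0,0],
    [0,0,0,0,0,0],
    [0,0,0,0,0,0]
  ]
}}

```text
time_s: 15.2
eef_pos: [0.5457, 0.2141, 0.2931]
orientation: [-0.084, 0.996, -0.0, -0.002]
ft_force: [-0.6, 0.1, -1.4]
gripper_width: 0.0233
grip_force: 60.1
```

```bash
python3 - <<'E'
from h import *
go([.5325,.3028,.2625],-170.2)
P,im=snap('wrist','w7'); squares(P,im,(.25,))
im6=cv2.imread('pics/w6.png')[:,:,::-1].copy(); squares(P,im6,(.25,))
E
```

```text
t 15.2 at [0.5457 0.2141 0.2931] yaw -170.38 tilt 0.25 w 0.0233 F [-0.6  0.1 -1.4]
 shift/0.5: [-0.0039  0.1794  0.0611] len 0.095
 rz/45: -0.004
[257, 260, 50, 6, 188] [281.5, 263.0] rect [281.5 262.5] [ 5. 49.] 90.0 [[0.5574, 0.2164, 0.25]]
[251, 268, 63, 34, 1583] [282.2, 284.9] rect [282.  284.5] [33. 62.] 90.0 [[0.5717, 0.2192, 0.25]]
[248, 304, 70, 67, 3922] [282.2, 337.4] rect [282.5 337. ] [66. 69.] 90.0 [[0.6088, 0.2258, 0.25]]
[19, 369, 33, 14, 82] [37.0, 374.5] rect [ 35.6 374.1] [32.3  9.7] 14.0 [[0.6698, 0.0651, 0.25]]
[256, 261, 51, 5, 197] [281.2, 263.1] rect [281. 263.] [ 4. 50.] 90.0 [[0.5578, 0.2162, 0.25]]
[252, 268, 62, 32, 1500] [282.0, 283.9] rect [282.5 283.5] [61. 31.] 0.0 [[0.571, 0.2193, 0.25]]
[248, 303, 70, 67, 3899] [282.2, 335.6] rect [282.5 336. ] [66. 69.] 90.0 [[0.608, 0.2257, 0.25]]
```

Request:
{"api": "arm_command", "payload": {
  "plan": [
    [-0.001,0.06,0,0,0,0],
    [-0.001,0.06,0,0,0,0],
    [-0.001,0.06,0,0,0,0],
    [0,0,0.02,0,0,0],
    [0,0,0.02,0,0,0],
    [0,0,0.01,0,0,0],
    [0,0,0,0,0,0],
    [0,0,0,0,0,0]
  ]
}}

```text
time_s: 16.05
eef_pos: [0.5335, 0.3024, 0.27]
orientation: [-0.083, 0.997, -0.0, -0.0]
ft_force: [0.2, -0.3, -0.4]
gripper_width: 0.0237
grip_force: 60.1
```

```bash
python3 -c "
from h import *
go([.532,.303,.249],-170.2)"
```

```text
t 16.05 at [0.5335 0.3024 0.27  ] yaw -170.45 tilt 0.05 w 0.0237 F [ 0.2 -0.3 -0.4]
 shift/0.5: [0.0028 0.0017 0.0421] len 0.021
 rz/45: -0.0056
```

Request:
{"api": "arm_command", "payload": {
  "plan": [
    [0.002,0.001,0.012,0,0,0],
    [0,0,0.01,0,0,0],
    [0,0,0.008,0,0,0],
    [0,0,0.006,0,0,0],
    [0,0,0.006,0,0,0],
    [0,0,0,0,0,0]
  ]
}}

```text
time_s: 16.65
eef_pos: [0.5323, 0.3035, 0.2489]
orientation: [-0.084, 0.996, -0.0, -0.0]
ft_force: [0.9, -0.2, -2.3]
gripper_width: 0.0232
grip_force: 60.1
```

Also in the mouth (foot about 0.121, no contact). Pressing.

Request:
{"api": "arm_command", "payload": {
  "plan": [
    [0,0,0.01,0,0,0],
    [0,0,0.01,0,0,0],
    [0,0,0.01,0,0,0],
    [0,0,0.01,0,0,0],
    [0,0,0.01,0,0,0],
    [0,0,0.01,0,0,0],
    [0,0,0.01,0,0,0],
    [0,0,0.01,0,0,0],
    [0,0,0.01,0,0,0],
    [0,0,0.008,0,0,0],
    [0,0,0.006,0,0,0],
    [0,0,0,0,0,0]
  ]
}}

```text
time_s: 17.85
eef_pos: [0.5328, 0.3038, 0.1989]
orientation: [-0.084, 0.996, 0.0, 0.0]
ft_force: [-2.2, -1.6, 7.9]
gripper_width: 0.0233
grip_force: 61.5
```

Request:
{"api": "arm_command", "payload": {
  "plan": [
    [0,0,0.006,0,0,0],
    [0,0,0.006,0,0,0],
    [0,0,0.004,0,0,0],
    [0,0,0,0,0,0]
  ]
}}

```text
time_s: 18.25
eef_pos: [0.5356, 0.3047, 0.1985]
orientation: [-0.084, 0.996, 0.001, 0.004]
ft_force: [-5.8, -4.2, 29.0]
gripper_width: 0.0232
grip_force: 64.1
```

Column a is bottomed too at 29 N. I lift and carry the tamper back.

Request:
{"api": "arm_command", "payload": {
  "plan": [
    [0,0,-0.02,0,0,0],
    [0,0,-0.03,0,0,0],
    [0,0,-0.05,0,0,0],
    [0,0,-0.06,0,0,0],
    [0,0,-0.07,0,0,0],
    [0,0,-0.08,0,0,0],
    [0,0,-0.07,0,0,0],
    [0,0,0,0,0,0],
    [0,0,0,0,0,0]
  ]
}}

```text
time_s: 19.15
eef_pos: [0.5321, 0.304, 0.3791]
orientation: [-0.084, 0.996, 0.0, -0.0]
ft_force: [-0.8, -0.3, -2.3]
gripper_width: 0.0234
grip_force: 60.3
```

```bash
python3 -c "
from h import *
go([.4984,-.2598,.378],-170.3)"
```

```text
t 19.15 at [0.5321 0.304  0.3791] yaw -170.37 tilt 0.06 w 0.0234 F [-0.8 -0.3 -2.3]
 shift/0.5: [ 0.2551 -1.1005  0.0014] len 0.565
 rz/45: -0.0015
```

Request:
{"api": "arm_command", "payload": {
  "plan": [
    [0.0213,-0.0917,0,0,0,0],
    [0.0213,-0.0917,0,0,0,0],
    [0.0213,-0.0917,0,0,0,0],
    [0.0213,-0.0917,0,0,0,0],
    [0.0213,-0.0917,0,0,0,0],
    [0.0213,-0.0917,0,0,0,0],
    [0.0213,-0.0917,0,0,0,0],
    [0.0213,-0.0917,0,0,0,0],
    [0.0213,-0.0917,0,0,0,0],
    [0.0213,-0.0917,0,0,0,0],
    [0.0213,-0.0917,0,0,0,0],
    [0.0213,-0.0917,0,0,0,0]
  ]
}}

```text
time_s: 20.35
eef_pos: [0.4967, -0.2609, 0.3754]
orientation: [-0.084, 0.996, 0.003, -0.002]
ft_force: [0.5, -0.6, -2.3]
gripper_width: 0.0232
grip_force: 60.3
```

Request:
{"api": "arm_command", "payload": {
  "plan": [
    [0,0,0.06,0,0,0],
    [0,0,0.09,0,0,0],
    [0,0,0.09,0,0,0],
    [0,0,0.07,0,0,0],
    [0,0,0.04,0,0,0],
    [0,0,0,0,0,0],
    [0,0,0,0,0,0],
    [0,0,0,0,0,0]
  ]
}}

```text
time_s: 21.15
eef_pos: [0.4989, -0.2605, 0.2055]
orientation: [-0.084, 0.996, -0.0, 0.001]
ft_force: [0.9, 0.4, -0.6]
gripper_width: 0.0229
grip_force: 60.7
```

```bash
python3 -c "
from h import *
go([.4984,-.2598,.137],-170.3)"
```

```text
t 21.15 at [ 0.4989 -0.2605  0.2055] yaw -170.38 tilt 0.1 w 0.0229 F [ 0.9  0.4 -0.6]
 shift/0.5: [0.0011 0.0016 0.1371] len 0.069
 rz/45: -0.0017
```

Request:
{"api": "arm_command", "payload": {
  "plan": [
    [0.001,0.0015,0.03,0,0,0],
    [0,0,0.03,0,0,0],
    [0,0,0.03,0,0,0],
    [0,0,0.02,0,0,0],
    [0,0,0.02,0,0,0],
    [0,0,0.008,0,0,0],
    [0,0,0,0,0,0],
    [0,0,0,0,0,0]
  ]
}}

```text
time_s: 21.95
eef_pos: [0.4978, -0.2597, 0.1355]
orientation: [-0.084, 0.996, -0.0, 0.0]
ft_force: [0.3, 0.3, -0.6]
gripper_width: 0.0232
grip_force: 60.6
```

Seated at the original height. Release, wait, then rise straight.

Request:
{"api": "arm_command", "payload": {
  "plan": [
    [0,0,0,0,0,0],
    [0,0,0,0,0,0],
    [0,0,0,0,0,0],
    [0,0,0,0,0,0],
    [0,0,0,0,0,0],
    [0,0,0,0,0,0],
    [0,0,0,0,0,0]
  ],
  "grip": 0
}}

```text
time_s: 22.65
eef_pos: [0.4977, -0.2595, 0.1355]
orientation: [-0.084, 0.996, -0.0, -0.0]
ft_force: [0.5, 0.8, 0.0]
gripper_width: 0.0854
grip_force: 0.0
```

Request:
{"api": "arm_command", "payload": {
  "plan": [
    [0,0,-0.03,0,0,0],
    [0,0,-0.06,0,0,0],
    [0,0,-0.08,0,0,0],
    [0,0,-0.08,0,0,0],
    [0.04,0,-0.06,0,0,0],
    [0.04,0,0,0,0,0],
    [0,0,0,0,0,0],
    [0,0,0,0,0,0]
  ]
}}

```text
time_s: 23.45
eef_pos: [0.4583, -0.2662, 0.2912]
orientation: [-0.083, 0.997, -0.0, 0.001]
ft_force: [-0.4, 0.0, -0.1]
gripper_width: 0.0853
grip_force: 0.0
```

```bash
python3 - <<'E'
from h import *
go([.4984,-.2598,.378]); P,im=snap('wrist','w8')
T,a=snap('top','top8'); S,b=snap('scene','scene8')
o=np.hstack([cv2.resize(im,(400,300)),cv2.resize(a[160:280,150:310],(400,300))]); o2=np.hstack([cv2.resize(b,(400,300)),cv2.resize(a[170:290,320:480],(400,300))])
cv2.imwrite('pics/f8.png',np.vstack([o,o2])[:,:,::-1])
E
```

```text
t 23.45 at [ 0.4583 -0.2662  0.2912] yaw -170.42 tilt 0.07 w 0.0853 F [-0.4  0.  -0.1]
 shift/0.5: [-0.0815 -0.0009 -0.1736] len 0.096
```

View pics/f8.png

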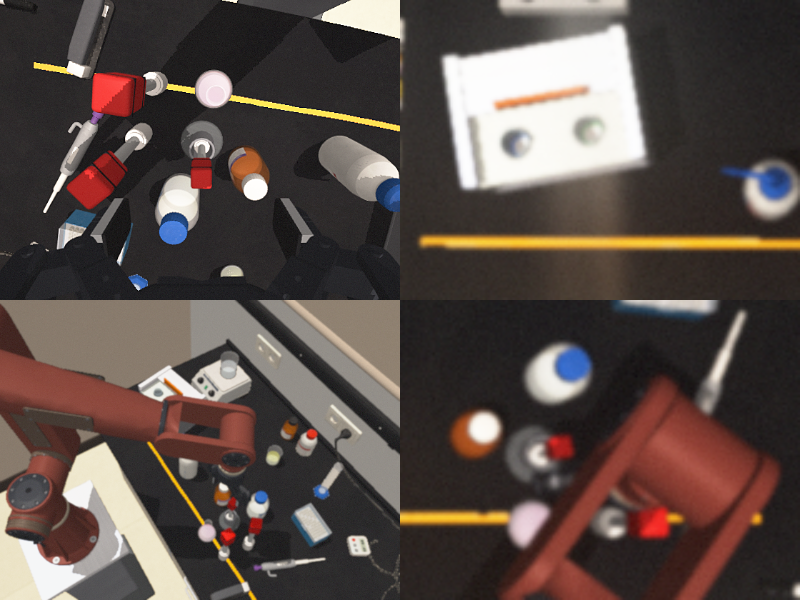

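The tamper stands upright in its stand, at (202,170) in the wrist tile. The shutter is open with both mouths uncovered, at (517,142) and (589,130), and the bottles and flask are in place.

```bash
python3 -c "
from cell import *
print(hand_in())"
```

```text
the job is handed in; nothing more can be done
None
```

I opened the shutter to its stop, pressed both cartridges to the bottom with firm pushes (about 34 N on the green one and 29 N on the blue), set the tamper back upright in its stand and handed in at about 24 s with the bottles and flask in place; no verdict came back.

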